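# Pack two slide cases in a sprung specimen carrier and shut its lid

## Task

Pack the specimen carrier for dispatch: put the long blue slide case, label up, lengthwise in the lane with the red sprung clamp plate, so that it lies flat, held between the plate and the opposite end wall, and lay the short green case flat, label up, lengthwise in the other lane. Then swing the lid fully shut. Leave the tube rack, the carton of caps and the specimen bottle standing where they are.

Things in the scene. Friction and masses are not known exactly. Their poses are not given: they have to be found in the camera images.
- carrier: White open box with orange foot band, fixed to the bench, 188 (x) x 178 (y) x 49 mm high. Origin: centre of its underside, z up. Walls 4, floor 5 mm thick: inside 180 x 170, 44 mm deep. Yaw within 0.25 rad: +x points away from the robot. Lid hinged along its +y side. Clamp lane in its -y half, plain lane in its +y half; a 4 mm rib on y=0 (x +45 to +90, top z 40 mm) parts them at the +x end.
- clamp_lane (a point): On the inner floor, carrier (15, -42, 5) mm: the long case's underside centre when home. From the red plate's resting face (carrier x -48) to the +x end wall (inner face x +90) are 138 mm, 12 less than the case, so it cannot go in level: plate end first, low and tilted, pushing the plate back, then the other end swings down inside the wall (needs up to 156 mm of gap on the way).
- plain_lane (a point): On the inner floor, carrier (22, 42, 5) mm: middle of the free part of the plain lane, which runs 135 mm from a fixed grey spacer block (carrier x -90 to -45, y +5 to +85, top z 45 mm) to the +x end wall: too short for the long case.
- clamp (a joint): Travel of the red sprung plate (78 mm wide, 8 mm thick, square top edge at z 47 mm) towards the carrier's -x end, m: 0 at rest, stop at 0.030, about 0.012 with the long case home. It takes 2 N to start plus 250 N/m (8 N at 25 mm) and springs back. Two rods, seen only, come out of the near end wall as it is pushed.
- clamp_face (a point): Centre of the red plate's face that presses on the long case, 27 mm above the bench.
- lid (a joint): Lid angle, rad: 0 shut (level on the rim), 1.57 upright, starts wide open at about 2.3 to 2.5, stop at 2.7. The hinge is stiff: the lid stays where it is left and moving it takes up to about 0.4 N m (2.5 N at its free edge).
- lid_hinge (a point): Middle of the lid's hinge line, at the carrier's y = +89 mm, 49.5 mm above the bench. The hinge line runs along the carrier's x.
- lid_edge (a point): Middle of the lid's free edge, 178 mm from the hinge line, midway through the lid's thickness. The lid is a blue plate 188 x 178 x 6 mm; its underside contains the hinge line. An orange tab 60 mm wide juts 12 mm further at the middle of the free edge. When wide open it leans outwards over the bench on the carrier's +y side.
- long_case: Closed slide case, blue plastic with a black seam and a white label on top, 150 (x) x 46 (y) x 38 mm high, about 0.26 kg. Starts lying flat, label up, on the bench. Origin: centre of its underside; x along its length, z up.
- short_case: The same in green, 110 (x) x 46 (y) x 38 mm high, about 0.18 kg. Starts lying flat, label up. Origin: centre of its underside; x along its length. The two cases swap places from run to run.
- tube_rack: Bystander: white rack of capped tubes, 75 x 200 mm, 84 mm high. Origin: centre of its underside.
- cap_carton: Bystander: open cardboard carton of tube caps, 90 x 140 mm, 60 mm high. Origin: centre of its underside.
- specimen_bottle: Bystander: small amber specimen bottle with a grey cap, 44 mm across, 75 mm high. Origin: centre of its underside.
Not all that is in view belongs to the job. Several things have the shape of the short_case; the one meant has the colours described above.

How it is judged:
By the outcome, as a careful person would: the job done as asked, in the order asked, and still so for the second after the job is handed in, with the robot touching nothing.
It also fails if it takes over 72 s, if anything falls off the work surface, if the arm or the gripper's body presses on something with over 40 N, if the wrist force passes 120 N, or if a joint passes its speed limit or range.

## Robot

A 7-joint arm with a two-finger parallel gripper is mounted at the origin on the work surface. World frame = base frame: x ahead of the robot, y to its left, z up, the work surface at z = 0. Lengths are in mm, angles in degrees, forces in N, time in s.
With the tool pointing down it reaches from about 400 to 850 mm from the base axis. Payload 10.4 kg.
Tool frame: the origin (TCP) lies midway between the tips of the shut fingers; the grasp point (between the pads) lies 19 mm behind it; z points along the fingers, y is the line along which they close (so a half turn about z gives the same grasp; the last joint's range is limited). The gripper opens to 85 mm and grips with 20 to 120 N. Pads are 22 mm wide; open, the fingers measure 114 mm over their backs; the gripper's body (76 mm by 85 mm) begins 54 mm behind the grasp point. The pads swing forward as they close: fully open they stand 13 mm farther back than shut.
Start: joints at [-77.498, 19.034, -3.707, 83.658, 1.238, 77.344, -5.071], TCP at [149.035, 606.995, 197.738] pointing down, gripper open.
Joint ranges: [-148.97, 148.97], [-28.65, 121.19], [-84.17, 76.75], [9.2, 138.47], [-72.65, 252.65], [3.7, 117.97], [-149.18, 149.18]. Speed limits (degrees/s): [127.2, 127.2, 159.86, 159.86, 180, 180, 180].

## Interface

Orientations are given as [roll, pitch, yaw] about the fixed x, y, z axes, in that order (R = Rz(yaw) Ry(pitch) Rx(roll)).
In Python, from bench import manip gives the robot as it stands.
- The arm moves only by the tool move_arm, never from a script. Its argument "deltas" is a list of rows, each a list of 3 entries, a list of its own where there are three numbers: the opening, from 0 (shut) to 1 (fully open), then the shift along the world's x, y, z in mm, then the turn about the world's z in rad. A call has 1 to 10 rows; each row is the pose to reach, as a shift and turn from the pose commanded when the call began; what a row does not reach only later rows make up. A row lasts 1/8 s, in which the tool goes at most 62.5 mm and 10.7 degrees, less where a joint would pass 70% of its speed; a pose out of reach is approached as far as the arm can. A call with a gripper value outside its range is refused whole. The fingers move at their own pace and stop on an object; the grip force is fixed at half the most. Time passes only in rows, so rows that repeat a pose let the fingers close. It gives the time, the measured TCP pose, the force, the opening and the grip force at its end, in the units of the state.
- manip.get_state(): the state, without advancing time (a new reading comes with each control period).
- manip.grab_frame(name): name is "scene" or "top" or "wrist"; returns (picture, depth): 400x640x3 uint8, red, green, blue; 400x640 float32, mm along the optical axis (not along the pixel's ray), 0 where there is no reading.
- manip.calibration(name): a dict with "fovy" (degrees; the focal length in pixels is half the picture's height over the tangent of half this angle, whatever the lens; pixels are square), "cx", "cy" (the principal point, pixels), "rvec" (rotation vector, rad) and "tvec" (3), from world to camera coordinates, as OpenCV has them. Camera axes: x right, y down, z forward; pixel columns grow to the right and rows downward; lengths in mm; the calibration is good to about 2 mm. A picture is of the moment at which its call begins: read the wrist's pose just before it. calibration takes no time and is no camera call; for the wrist camera it gives the pose at the moment of the call.
- manip.job_done(): hands the job in; it is judged then, once.
The state is a dict: "time": time; "joint_positions": joint angles; "qvel": joint speeds; "joint_torque": joint torques, N m; "eef_pos": TCP position; "orientation": TCP orientation; "ft_force": force on the tool from outside, world axes, zero at the start; "moment": the same for the moment, N m; "finger_gap": finger opening in mm; "finger_force": force on a finger pad.
Only numpy, scipy, OpenCV 4.12 (cv2) and the standard library are available. Lean on these libraries where they do the work, as an engineer would, in place of code of your own. Each camera call takes 0.05 s, during which the arm holds its last target. There are 200 camera calls.

## Working session

There is one attempt and no reset: what is moved stays moved. The work goes in short steps, Python scripts to look and compute and a tool call to move; the robot and the scene stay as the last step left them, time stands still between calls to the robot, and variables do not carry over. Pictures are saved under pics/ and viewed, at most 11 in all, crops included, and the job is handed in when it is done.

Besides the shell and the picture viewer there is one more tool, called after ">>>" in YAML: its name, and indented under it one key for each argument. move_arm: Moves the arm, as the interface text tells. Its arguments: {"type":"object","properties":{"deltas":{"type":"array"}},"required":["deltas"]}

```bash
mkdir -p pics; cat > h.py <<'E'
import numpy as np,cv2
from bench import manip
def cal(n):
    c=manip.calibration(n);f=200/np.tan(np.radians(c['fovy'])/2)
    R,_=cv2.Rodrigues(np.array(c['rvec'],float));return f,c['cx'],c['cy'],R,np.array(c['tvec'],float).ravel()
def grab(n,save=None):
    k=cal(n);im,d=manip.grab_frame(n)
    if save: cv2.imwrite('pics/'+save,im[:,:,::-1])
    f,cx,cy,R,t=k
    v,u=np.mgrid[:400,:640]
    P=np.stack([(u-cx)/f*d,(v-cy)/f*d,d],-1)
    W=(P-t)@R
    W[d==0]=np.nan
    return im,d,W
E
python3 - <<'E'
from h import *
s=manip.get_state();print({k:np.round(v,3).tolist() for k,v in s.items()})
for n in('top','scene'):
    im,d,W=grab(n,n+'1.png');np.savez(n+'1.npz',im=im,W=W);print(manip.calibration(n))
E
```

```text
{'time': 0.0, 'joint_positions': [-77.498, 19.072, -3.706, 83.707, 1.238, 77.345, -5.071], 'qvel': [0.043, 0.041, 0.044, -0.011, -0.025, 0.104, 0.035], 'joint_torque': [-0.0, -62.543, 0.049, -39.161, 0.016, 0.01, -0.0], 'eef_pos': [148.961, 606.535, 196.911], 'orientation': [-179.916, 0.004, 166.204], 'ft_force': [1.201, 0.192, -0.829], 'moment': [-0.043, 0.033, -0.019], 'finger_force': 0.0, 'finger_gap': 85.66}
{'fovy': 44.657312928825384, 'cx': 321.0311790869181, 'cy': 207.56391754892047, 'rvec': array([ 2.16153175, -2.11382908,  0.18919449]), 'tvec': array([ -64.7228757 ,  546.96120755, 1056.43139713])}
{'fovy': 57.916158494534116, 'cx': 317.00379197476275, 'cy': 201.91217127970845, 'rvec': array([ 2.07718943,  1.24406839, -0.52892005]), 'tvec': array([-178.81043822, -309.20055001, 1254.45719074])}
```

View pics/top1.png

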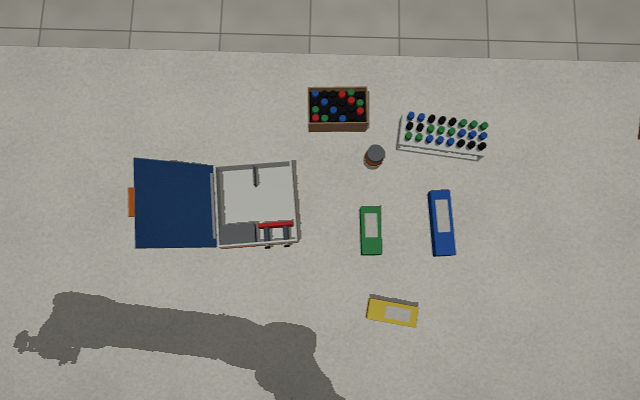

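View pics/scene1.png

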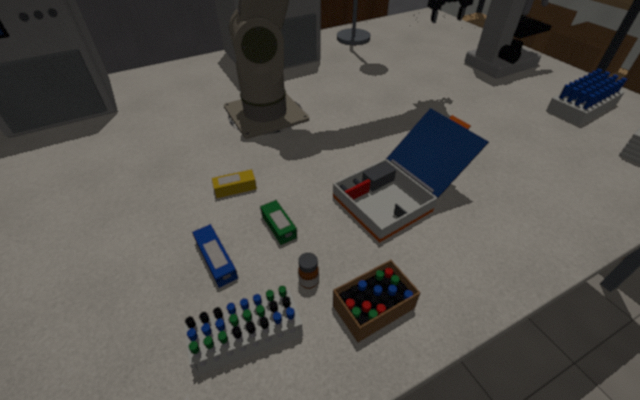

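Scene: blue long case at top (442,223), green short case at (371,230). The yellow case at (392,312) is a decoy of the same shape. The carrier is at (257,205), with its red plate at the near end (276,224) and the lid open to the left.

```bash
python3 - <<'E'
from h import *
z=np.load('top1.npz');im=z['im'].astype(int);W=z['W'];r,g,b=im[...,0],im[...,1],im[...,2]
v,u=np.mgrid[:400,:640]
def rect(m,name,zlo,zhi):
    m=m&(W[...,2]>zlo)&(W[...,2]<zhi);P=W[m]
    c,s,a=cv2.minAreaRect(P[:,:2].astype(np.float32));print(name,m.sum(),np.round(c,1),np.round(s,1),round(a,2),'z',np.round(np.nanmedian(P[:,2]),1))
    if s[0]<s[1]:pass
    return P
box=lambda a,b_,c,d:(u>=a)&(u<=b_)&(v>=c)&(v<=d)
rect(box(420,465,180,265),'blue',30,44)
rect(box(350,390,198,262),'green',30,44)
rect(box(355,425,290,335),'yellow',30,44)
rect(box(217,305,150,255)&~((r>120)&(g<60)),'rim',46.5,53)
m=box(217,305,150,255)&(r>120)&(g<70);P=W[m];print('red',P.mean(0),np.percentile(P,[2,98],axis=0).round(1))
rect(m,'redtop',43,52)
m=box(125,217,150,255)&(b>60)&(r<60);P=W[m];c=np.nanmean(P,0);U,S,V=np.linalg.svd(P[~np.isnan(P).any(1)]-c,full_matrices=False);print('lid',c,V[2],np.nanpercentile(P,[1,99],axis=0).round(1))
rect(m,'lid',0,400)
m=box(120,140,180,225)&(r>150)&(b<90);print('tab',np.nanmean(W[m],0),m.sum())
for n,bx in (('carton',(305,372,82,135)),('rack',(394,490,105,162)),('bottle',(362,388,143,170))):
    rect(box(*bx),n,40,100)
# wall rim corners by fit: outer wall
m=box(217,305,150,255)&(W[...,2]>46)&(W[...,2]<53);P=W[m];print(np.percentile(P,[1,99],axis=0).round(1))
cv2.imwrite('pics/c1.png',cv2.resize(z['im'][140:345,120:470,::-1],None,fx=2.2,fy=2.2,interpolation=3))
E
```

```text
blue 1339 [ 523.6 -331.6] [150.6  47.9] 4.26 z 36.9
green 990 [ 501.8 -167.8] [110.2  47.2] 2.21 z 36.8
yellow 1059 [ 319.  -216.1] [110.1  46.1] 81.06 z 36.9
rim 508 [557.2  97.6] [188.5 178.7] 5.91 z 48.3
red [509.54822203  50.91763659  46.13240978] [[503.1  14.3  42.6]
 [515.9  88.3  49.9]]
redtop 116 [509.6  50.4] [ 8.5 76.7] 5.77 z 46.0
lid [537.57961082 263.34598453 109.08822939] [ 0.06327637 -0.60765061  0.79167976] [[446.3 190.9  54.9]
 [632.7 330.4 157.5]]
lid 6636 [539.8 258.9] [188.2 142. ] 6.37 z 110.2
tab [535.07962728 350.51651119 127.75413216] 32
carton 1712 [789.7 -86.4] [ 92.7 140.3] 2.25 z 52.5
rack 2882 [ 727.5 -333.2] [200.8  77.3] 83.16 z 57.2
bottle 329 [ 671.6 -172.8] [40.7 40.9] 46.32 z 73.0
[[456.2   2.1  46. ]
 [656.8 182.8  52. ]]
```

View pics/c1.png

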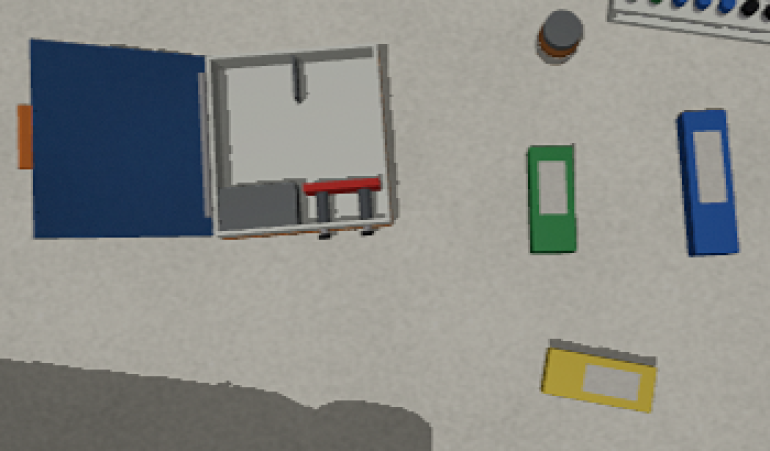

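The crop confirms the green case at top (371,230), not the yellow one, and the blue case at (442,223). The carrier pose, centre (557,98) and yaw 5.9°, agrees with the red plate's measured position.

>>> move_arm:
  deltas:
    - [1,[351,-407,60],0.315]
    - [1,[351,-407,60],0.315]
    - [1,[351,-407,60],0.315]
    - [1,[351,-407,60],0.315]
    - [1,[351,-407,60],0.315]
    - [1,[351,-407,60],0.315]
    - [1,[351,-407,60],0.315]
    - [1,[351,-407,60],0.315]
    - [1,[351,-407,60],0.315]

```text
time: 1.23
eef_pos: [501.6, 197.0, 257.9]
orientation: [-180.0, 0.0, -175.9]
ft_force: [0.9, 0.5, 0.0]
finger_gap: 85.7
finger_force: 0.0
```

>>> move_arm:
  deltas:
    - [1,[12,-533,0],0]
    - [1,[12,-533,0],0]
    - [1,[12,-533,0],0]
    - [1,[12,-533,0],0]
    - [1,[12,-533,0],0]
    - [1,[12,-533,0],0]
    - [1,[12,-533,0],0]
    - [1,[12,-533,-128],0]
    - [1,[12,-533,-128],0]
    - [1,[12,-533,-128],0]

```text
time: 2.48
eef_pos: [510.2, -334.4, 126.7]
orientation: [179.9, -0.2, -175.9]
ft_force: [0.1, -0.1, 0.5]
finger_gap: 85.3
finger_force: 0.0
```

```bash
python3 - <<'E'
from h import *
s=manip.get_state();print(np.round(s['eef_pos'],1),s['orientation'])
im,d,W=grab('wrist','w1.png');i=im.astype(int)
m=(W[...,2]>31)&(W[...,2]<44)&(W[...,0]<640)&(np.abs(W[...,1]+331)<60)
P=W[m];print(m.sum(),cv2.minAreaRect(P[:,:2].astype(np.float32)),np.median(P[:,2]))
E
```

```text
[ 510.2 -334.4  126.7] [ 179.94764206   -0.1943361  -175.86155944]
8298 ((524.1129150390625, -333.72064208984375), (149.38377380371094, 46.12388229370117), 4.086362361907959) 38.39152161459705
```

View pics/w1.png

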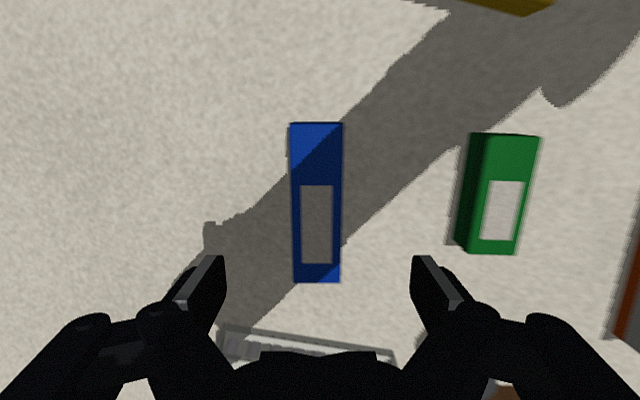

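Wrist view: the blue case lies at (316,200) with its label visible, centred between the fingers. Descending to grip it.

>>> move_arm:
  deltas:
    - [1,[0,-1.5,-60],0]
    - [1,[0,-1.5,-100],0]
    - [1,[0,-1.5,-126],0]
    - [1,[0,-1.5,-126],0]
    - [0,[0,-1.5,-126],0]
    - [0,[0,-1.5,-126],0]
    - [0,[0,-1.5,-126],0]
    - [0,[0,-1.5,-126],0]
    - [0,[0,-1.5,-126],0]

```text
time: 3.65
eef_pos: [512.7, -334.8, 4.6]
orientation: [-180.0, 0.1, -175.7]
ft_force: [-0.5, 1.0, 5.8]
finger_gap: -0.0
finger_force: 2.9
```

```bash
python3 - <<'E'
from h import *
s=manip.get_state();print(s['eef_pos'],s['finger_gap'],s['finger_force'])
im,d,W=grab('wrist','w2.png')
im,d,W=grab('top');v,u=np.mgrid[:400,:640];i=im.astype(int)
m=(W[...,2]>20)&(W[...,2]<60)&(i[...,2]>120)&(i[...,0]<70);P=W[m&(u>400)];print(len(P),P.mean(0) if len(P) else 0)
E
```

```text
[ 512.69559977 -334.77306908    4.60286845] -0.024074257940816735 2.8789428994059563
34 [ 589.62093902 -310.47402206   36.72222106]
```

View pics/w2.png

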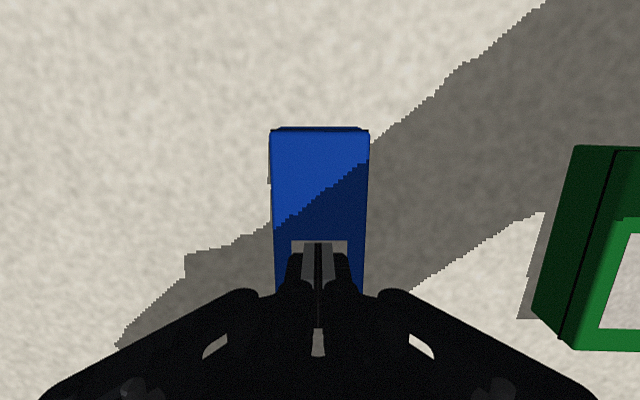

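The fingers are shut and appear to lie over the case top, around (318,260), with the case not gripped. Checking the finger depth.

```bash
python3 - <<'E'
from h import *
im,d,W=grab('wrist')
for p in((300,240),(310,250),(305,265),(318,250),(328,260),(318,340),(345,250),(300,320),(320,200),(320,140)):print(p,im[p[1],p[0]],d[p[1],p[0]].round(1),W[p[1],p[0]].round(1))
im,d,W=grab('scene','s2.png');cv2.imwrite('pics/s2c.png',cv2.resize(im[150:350,130:350,::-1],None,fx=2.7,fy=2.7))
s=manip.get_state();print(s['joint_positions'],s['eef_pos'])
E
```

```text
(300, 240) [53 60 75] 154.7 [ 502.6 -344.5   38.7]
(310, 250) [57 59 58] 143.6 [ 502.  -339.4   50.2]
(305, 265) [48 49 48] 128.6 [ 501.4 -341.1   65.7]
(318, 250) [12 10 11] 143.1 [ 501.6 -335.7   50.6]
(328, 260) [51 50 52] 133.9 [ 501.3 -331.5   60.3]
(318, 340) [92 88 84] 171.8 [ 561.  -331.3   38.8]
(345, 250) [97 93 86] 156.2 [ 506.3 -321.9   38.7]
(300, 320) [11 16 11] 86.8 [ 495.7 -341.2  107.6]
(320, 200) [ 7 29 73] 148.8 [ 481.4 -336.3   38.6]
(320, 140) [ 20  64 152] 141.5 [ 453.6 -338.4   37.8]
[  0.67013502  31.51461261  36.43096321  98.65921966 -21.76217395
  56.96362392 139.35576125] [ 512.68417969 -334.80126099    4.58568938]
```

View pics/s2c.png

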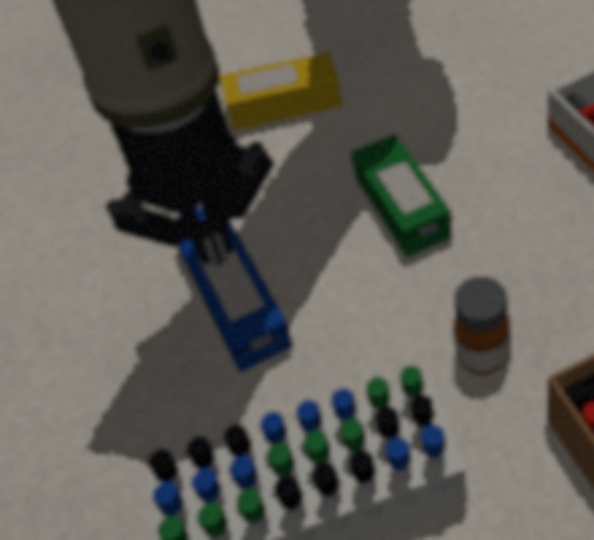

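The shut fingers sit on top of the case, at about z 40, while the TCP reads 4.6. The real tips seem about 35 mm behind the reported TCP. Lifting to measure that.

>>> move_arm:
  deltas:
    - [0,[0,0,40],0]
    - [0,[0,0,40],0]
    - [0,[0,0,40],0]

```text
time: 4.22
eef_pos: [511.9, -334.2, 43.5]
orientation: [180.0, -0.0, -175.7]
ft_force: [-1.6, 0.6, -0.4]
finger_gap: -0.0
finger_force: 0.0
```

```bash
cat > tip.py <<'E'
from h import *
s=manip.get_state();e=s['eef_pos'];print(np.round(e,1),s['orientation'],s['ft_force'],s['finger_gap'])
im,d,W=grab('wrist')
Q=W-e
m=(abs(Q[...,0])<30)&(abs(Q[...,1])<60)&(W[...,2]>41)&(im.max(2)<110)&(d>0)
q=Q[m];print(m.sum())
for lo in range(-10,90,5):
    k=q[(q[:,2]>=lo)&(q[:,2]<lo+5)]
    if len(k)>5:print(lo,len(k),np.percentile(k,[3,97],axis=0)[:,:2].round(1).tolist())
E
python3 tip.py
```

```text
[ 511.9 -334.2   43.5] [ 1.79977742e+02 -3.78736911e-03 -1.75738582e+02] [-1.55750545  0.59673096 -0.43232783] -0.012663591237697783
42831
35 69 [[-12.0, -7.6], [-7.6, 7.4]]
40 234 [[-12.1, -12.8], [-6.2, 11.0]]
45 305 [[-11.9, -13.5], [-6.2, 12.0]]
50 318 [[-12.0, -13.6], [-6.2, 11.9]]
55 348 [[-12.0, -13.9], [-6.2, 12.0]]
60 395 [[-12.0, -13.7], [-6.3, 11.8]]
65 238 [[-12.1, -7.7], [-8.2, 5.2]]
70 645 [[-13.0, -10.7], [9.4, 8.4]]
75 767 [[-14.5, -24.9], [5.2, 19.6]]
80 1807 [[-15.1, -31.7], [7.2, 28.7]]
85 2839 [[-15.1, -35.0], [9.6, 33.6]]
```

The shut tips are about 35 mm short of the reported TCP, measured both by contact and by depth. I'll command z 35 mm lower from here on.

>>> move_arm:
  deltas:
    - [1,[0,0.5,20],0]
    - [1,[0,0.5,20],0]
    - [1,[0,0.5,20],0]
    - [1,[0,0.5,20],0]
    - [1,[0,0.5,-35],0]
    - [1,[0,0.5,-60],0]
    - [1,[0,0.5,-76],0]
    - [1,[0,0.5,-76],0]

```text
time: 5.28
eef_pos: [511.5, -333.8, -33.0]
orientation: [180.0, -0.1, -175.8]
ft_force: [-0.1, -1.3, 0.1]
finger_gap: 85.5
finger_force: 0.0
```

>>> move_arm:
  deltas:
    - [0,[0,0,0],0]
    - [0,[0,0,0],0]
    - [0,[0,0,0],0]
    - [0,[0,0,0],0]
    - [0,[0,0,0],0]

```text
time: 5.9
eef_pos: [512.8, -334.4, -31.0]
orientation: [-180.0, 0.1, -175.7]
ft_force: [-0.8, -0.9, 6.4]
finger_gap: 45.5
finger_force: 62.7
```

>>> move_arm:
  deltas:
    - [0,[0,0,50],0]
    - [0,[0,0,102],0]
    - [0,[71.5,392.5,102],0.031]
    - [0,[71.5,392.5,102],0.031]
    - [0,[71.5,392.5,102],0.031]
    - [0,[71.5,392.5,102],0.031]
    - [0,[71.5,392.5,102],0.031]
    - [0,[71.5,392.5,102],0.031]
    - [0,[71.5,392.5,102],0.031]
    - [0,[71.5,392.5,102],0.031]

```text
time: 7.15
eef_pos: [583.3, 61.4, 69.5]
orientation: [180.0, -0.0, -173.7]
ft_force: [-0.8, -0.7, -2.8]
finger_gap: 45.0
finger_force: 63.2
```

```bash
cat > see.py <<'E'
from h import *
C=np.array([557.2,97.6]);a=np.radians(5.9);RC=np.array([[np.cos(a),np.sin(a)],[-np.sin(a),np.cos(a)]])
def car(P):
    Q=np.array(P,float).copy();Q[...,:2]=(Q[...,:2]-C)@RC.T;return Q
def wr(n,save=None,lo=10,hi=130):
    s=manip.get_state();e=s['eef_pos'];print('eef',np.round(e,1),'yaw',round(s['orientation'][2],1),'car',car(e).round(1),'F',np.round(s['ft_force'],1),'gap',round(s['finger_gap'],1))
    im,d,W=grab(n,save);i=im.astype(int);Q=car(W)
    m=(i[...,2]>1.7*i[...,0])&(i[...,2]>i[...,1]*1.3)&(i[...,2]>35)&(Q[...,2]>lo)&(Q[...,2]<hi)&(abs(Q[...,1]+42)<45)
    m=cv2.erode(m.astype(np.uint8),np.ones((3,3)))>0
    P=Q[m];c=np.median(P,0);
    # top-face plane along X
    A=np.c_[P[:,0],P[:,1],np.ones(len(P))];k=np.ones(len(P),bool)
    for _ in range(8):
        co=np.linalg.lstsq(A[k],P[k,2],rcond=None)[0];r=abs(P[:,2]-A@co);k=r<max(1.5,np.median(r)*1.5)
    T=P[k];print(n,len(P),k.sum(),'tilt X,Y deg',np.degrees(np.arctan(co[:2])).round(1),'X',np.percentile(T[:,0],[1,99]).round(1),'Y',np.percentile(T[:,1],[1,99]).round(1),'z',np.percentile(T[:,2],[1,99]).round(1))
    return im,Q
E
python3 -c "
from see import *
wr('wrist');wr('top')"
```

```text
eef [583.3  61.4  69.5] yaw -173.7 car [ 22.3 -38.7  69.5] F [-0.8 -0.7 -2.8] gap 45.0
wrist 205 185 tilt X,Y deg [-17.8  -0.9] X [-41.1 -40.9] Y [-57.8 -20.6] z [113.9 120.4]
eef [583.2  59.   69.6] yaw -173.9 car [ 21.9 -41.1  69.6] F [-0.7 -1.5 -2.6] gap 45.3
  return _methods._mean(a, axis=axis, dtype=dtype,
  ret = um.true_divide(
  ret = ret.dtype.type(ret / rcount)
Traceback (most recent call last):
  File "see.py", line 15, in wr
    T=P[k];print(n,len(P),k.sum(),'tilt X,Y deg',np.degrees(np.arctan(co[:2])).round(1),'X',np.percentile(T[:,0],[1,99]).round(1),'Y',np.percentile(T[:,1],[1,99]).round(1),'z',np.percentile(T[:,2],[1,99]).round(1))
                                                                                            ~~~~~~~~~~~~~^^^^^^^^^^^^^^^
IndexError: index -1 is out of bounds for axis 0 with size 0
```

>>> move_arm:
  deltas:
    - [0,[0,0,-45],0]
    - [0,[0,0,-50],0]
    - [0,[0,0,-54],0]
    - [0,[0,0,-57],0]
    - [0,[0,0,-60],0]
    - [0,[0,0,-63],0]
    - [0,[0,0,-66],0]
    - [0,[0,0,-66],0]

```text
time: 8.25
eef_pos: [583.8, 57.5, 5.8]
orientation: [180.0, 0.0, -174.1]
ft_force: [-7.7, -2.0, 7.2]
finger_gap: 45.6
finger_force: 66.5
```

```bash
python3 -c "
from see import *
wr('wrist','w3.png',20,160)"
```

```text
eef [583.8  57.5   5.8] yaw -174.1 car [ 22.4 -42.6   5.8] F [-7.7 -2.   7.2] gap 45.6
wrist 18332 18015 tilt X,Y deg [9.7 0.1] X [-41.3  39.9] Y [-64.7 -21.1] z [64.7 79.1]
```

View pics/w3.png

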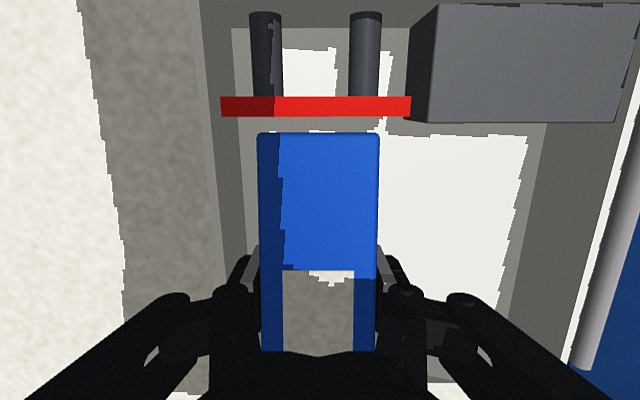

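The case tilts in the pads (9.7°, plate end low). The red plate, at (315,106), is just clear of the case end at (318,133). Going lower.

>>> move_arm:
  deltas:
    - [0,[0,0,-3],0]
    - [0,[0,0,-6],0]
    - [0,[0,0,-9],0]
    - [0,[0,0,-11],0]
    - [0,[0,0,-11],0]
    - [0,[0,0,-11],0]

```text
time: 9.05
eef_pos: [583.5, 57.5, -5.4]
orientation: [180.0, -0.0, -174.1]
ft_force: [-8.9, -0.9, 6.9]
finger_gap: 45.4
finger_force: 69.0
```

```bash
python3 -c "
from see import *
wr('wrist',None,20,160)"
```

```text
eef [583.5  57.5  -5.4] yaw -174.1 car [ 22.  -42.6  -5.4] F [-8.9 -0.9  6.9] gap 45.4
wrist 17692 17280 tilt X,Y deg [18.6  0.1] X [-41.6  36.7] Y [-64.7 -21.1] z [44.3 71.1]
```

>>> move_arm:
  deltas:
    - [0,[-4,-0.4,-1.5],0]
    - [0,[-8,-0.8,-1.5],0]
    - [0,[-12,-1.2,-1.5],0]
    - [0,[-16,-1.6,-1.5],0]
    - [0,[-20,-2,-1.5],0]
    - [0,[-24,-2.5,-1.5],0]
    - [0,[-27,-2.8,-1.5],0]
    - [0,[-27,-2.8,-1.5],0]
    - [0,[-27,-2.8,-1.5],0]

```text
time: 10.22
eef_pos: [557.6, 55.7, -8.3]
orientation: [-180.0, 0.1, -174.0]
ft_force: [8.0, -0.1, -1.4]
finger_gap: 45.5
finger_force: 68.0
```

```bash
python3 -c "
from see import *
wr('wrist','w4.png',20,160)"
```

```text
eef [557.6  55.7  -8.3] yaw -174.0 car [ -3.9 -41.7  -8.3] F [ 8.  -0.1 -1.4] gap 45.5
wrist 17470 17088 tilt X,Y deg [18.4  0. ] X [-67.3  10.9] Y [-63.8 -20.1] z [41.8 68.2]
```

View pics/w4.png

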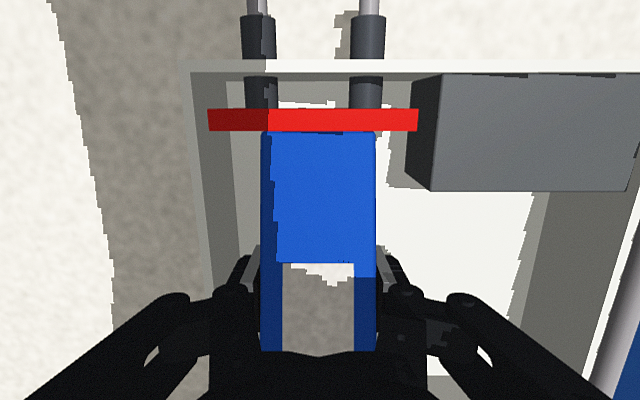

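The plate is pushed back (rods showing at (258,40) and (368,40)), and the far end should clear the wall at X≈87. Now pressing down to rotate the case flat.

>>> move_arm:
  deltas:
    - [0,[-2,-0.2,0],0]
    - [0,[-2,-0.2,-3],0]
    - [0,[-2,-0.2,-6],0]
    - [0,[-2,-0.2,-9],0]
    - [0,[-2,-0.2,-12],0]
    - [0,[-2,-0.2,-15],0]
    - [0,[-2,-0.2,-17],0]
    - [0,[-2,-0.2,-19],0]
    - [0,[-2,-0.2,-19],0]
    - [0,[-2,-0.2,-19],0]

```text
time: 11.52
eef_pos: [560.3, 56.3, -24.6]
orientation: [180.0, 0.6, -174.0]
ft_force: [16.3, 0.8, 10.5]
finger_gap: 45.5
finger_force: 69.7
```

```bash
python3 -c "
from see import *
wr('wrist',None,20,160)"
```

```text
eef [560.3  56.3 -24.6] yaw -174.0 car [ -1.2 -41.4 -24.6] F [16.3  0.8 10.5] gap 45.5
wrist 18991 18768 tilt X,Y deg [3.4 0. ] X [-63.1  16.3] Y [-63.6 -20. ] z [42.5 48.3]
```

>>> move_arm:
  deltas:
    - [0,[3,0.3,0],0]
    - [0,[5,0.5,-2],0]
    - [0,[6,0.6,-4],0]
    - [0,[7,0.7,-5],0]
    - [0,[8,0.8,-5],0]
    - [0,[8,0.8,-5],0]

```text
time: 12.32
eef_pos: [561.2, 56.6, -28.5]
orientation: [179.8, -0.2, -174.0]
ft_force: [-30.6, -2.0, 67.8]
finger_gap: 45.4
finger_force: 77.0
```

```bash
python3 -c "
from see import *
wr('wrist',None,20,160)"
```

```text
eef [561.2  56.6 -28.5] yaw -174.0 car [ -0.3 -41.2 -28.5] F [-30.6  -2.   67.8] gap 45.4
wrist 19041 18864 tilt X,Y deg [0. 0.] X [-60.9  18.8] Y [-63.6 -20. ] z [42.  44.6]
```

Flat and between plate and wall. Relieving the pressure, then releasing with a small opening.

>>> move_arm:
  deltas:
    - [0,[-1,0,3],0]
    - [0,[-2,-0.2,5],0]
    - [0.62,[-2,-0.2,5],0]
    - [0.62,[-2,-0.2,5],0]
    - [0.62,[-2,-0.2,5],0]

```text
time: 13.0
eef_pos: [560.0, 56.1, -28.1]
orientation: [180.0, -0.1, -174.0]
ft_force: [0.1, -0.1, 0.6]
finger_gap: 52.4
finger_force: 0.2
```

>>> move_arm:
  deltas:
    - [0.62,[0,0,15],0]
    - [0.62,[0,0,50],0]
    - [0.62,[0,0,110],0]
    - [0.62,[0,0,150],0]
    - [0.62,[-20,-40,150],0]

```text
time: 13.62
eef_pos: [543.4, 18.4, 126.4]
orientation: [179.9, 0.4, -173.7]
ft_force: [0.6, -1.8, -0.7]
finger_gap: 53.0
finger_force: 0.0
```

```bash
python3 -c "
from see import *
im,Q=wr('wrist',None,20,160)
i=im.astype(int);m=(i[...,0]>110)&(i[...,1]<70)&(Q[...,2]>30);print('red',np.percentile(Q[m],[2,98],axis=0).round(1).tolist())"
```

```text
eef [543.4  18.4 126.4] yaw -173.7 car [-21.9 -77.4 126.4] F [ 0.6 -1.8 -0.7] gap 53.0
wrist 3436 3280 tilt X,Y deg [0.  0.3] X [-57.6  85. ] Y [-64.2 -25.8] z [41.9 44.6]
red [[-69.3, -80.7, 31.4], [-60.5, -8.3, 48.6]]
```

Long case home: flat, with plate travel about 12 mm. Next is the green case.

>>> move_arm:
  deltas:
    - [1,[-40,-184,0],-0.068]
    - [1,[-40,-184,0],-0.068]
    - [1,[-40,-184,0],-0.068]
    - [1,[-40,-184,0],-0.068]
    - [1,[-40,-184,0],-0.068]
    - [1,[-40,-184,0],-0.068]

```text
time: 14.42
eef_pos: [500.9, -166.5, 122.4]
orientation: [180.0, 0.0, -177.8]
ft_force: [0.3, -0.4, -0.7]
finger_gap: 85.3
finger_force: 0.0
```

```bash
python3 - <<'E'
from h import *
s=manip.get_state();print(np.round(s['eef_pos'],1),s['orientation'][2])
im,d,W=grab('wrist');i=im.astype(int)
m=(W[...,2]>32)&(W[...,2]<44)&(np.abs(W[...,1]+168)<60)&(np.abs(W[...,0]-502)<90)&(i[...,1]>1.1*i[...,0])
P=W[m];print(m.sum(),cv2.minAreaRect(P[:,:2].astype(np.float32)),np.median(P[:,2]))
E
```

```text
[ 500.9 -166.5  122.4] -177.75112501877376
4625 ((502.6436767578125, -169.4879608154297), (110.18875122070312, 46.113887786865234), 2.284661293029785) 38.23410811510992
```

>>> move_arm:
  deltas:
    - [1,[2,-1.5,-60],0]
    - [1,[2,-1.5,-115],0]
    - [1,[2,-1.5,-140],0]
    - [1,[2,-1.5,-152],0]
    - [1,[2,-1.5,-152],0]
    - [0,[2,-1.5,-152],0]
    - [0,[2,-1.5,-152],0]
    - [0,[2,-1.5,-152],0]
    - [0,[2,-1.5,-152],0]
    - [0,[2,-1.5,-152],0]

```text
time: 15.72
eef_pos: [503.4, -169.4, -28.7]
orientation: [180.0, 0.1, -177.9]
ft_force: [-1.5, 1.7, 6.3]
finger_gap: 45.1
finger_force: 61.9
```

>>> move_arm:
  deltas:
    - [0,[0,0,50],0]
    - [0,[0,0,100],0]
    - [0,[72.3,311,100],0.064]
    - [0,[72.3,311,100],0.064]
    - [0,[72.3,311,100],0.064]
    - [0,[72.3,311,100],0.064]
    - [0,[72.3,311,100],0.064]
    - [0,[72.3,311,100],0.064]
    - [0,[72.3,311,100],0.064]
    - [0,[72.3,311,100],0.064]

```text
time: 16.98
eef_pos: [574.8, 139.5, 70.4]
orientation: [-180.0, -0.0, -174.3]
ft_force: [-0.3, -0.1, -2.2]
finger_gap: 45.1
finger_force: 62.9
```

>>> move_arm:
  deltas:
    - [0,[0,0,-50],0]
    - [0,[0,0,-75],0]
    - [0,[0,0,-88],0]
    - [0,[0,0,-93],0]
    - [0,[0,0,-93.5],0]
    - [0,[0,0,-93.5],0]

```text
time: 17.73
eef_pos: [575.5, 141.7, -22.3]
orientation: [180.0, 0.1, -174.2]
ft_force: [-0.1, 0.7, -2.4]
finger_gap: 45.2
finger_force: 62.8
```

>>> move_arm:
  deltas:
    - [0,[0,0,-1.5],0]
    - [0,[0,0,-1.5],0]
    - [0.62,[0,0,-1.5],0]
    - [0.62,[0,0,-1.5],0]
    - [0.62,[0,0,-1.5],0]
    - [0.62,[0,0,20],0]
    - [0.62,[0,0,80],0]
    - [0.62,[0,0,140],0]
    - [0.62,[-60,-20,200],0]
    - [0.62,[-60,-20,200],0]

```text
time: 18.98
eef_pos: [514.6, 120.9, 179.2]
orientation: [179.9, 0.2, -174.3]
ft_force: [0.2, -0.2, -0.5]
finger_gap: 52.8
finger_force: 0.0
```

```bash
python3 - <<'E'
from see import *
im,d,W=grab('wrist','w5.png');Q=car(W);i=im.astype(int)
s=manip.get_state();print(s['eef_pos'],s['time'])
for n,y in(('green',42),('blue',-42)):
    m=(Q[...,2]>38)&(Q[...,2]<46.5)&(abs(Q[...,1]-y)<26)&(Q[...,0]>(-40 if y>0 else -58))&(Q[...,0]<87);P=Q[m]
    co=np.linalg.lstsq(np.c_[P[:,:2],np.ones(len(P))],P[:,2],rcond=None)[0]
    print(n,len(P),cv2.minAreaRect(P[:,:2].astype(np.float32)),co[:2],np.percentile(P[:,2],[2,50,98]))
E
```

```text
[514.04049911 120.62578456 180.42163255] 19.025
green 4034 ((21.290992736816406, 41.69792175292969), (109.9515380859375, 45.9857063293457), 0.1073697954416275) [0.00369033 0.00030599] [41.48143748 43.3692348  44.87667769]
blue 4313 ((14.484275817871094, -41.54838562011719), (145.01748657226562, 46.583316802978516), 0.08020374923944473) [ 0.00192314 -0.00962874] [41.29539784 43.34585631 44.78793514]
```

View pics/w5.png

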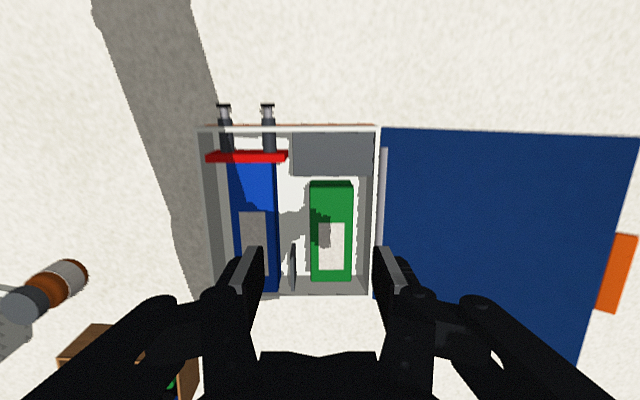

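Wrist view: both cases flat and home (blue with plate at (247,156), green at (332,230)). The lid is open on the right with its tab at (615,272). Now shutting the fingers and going round behind the tab.

>>> move_arm:
  deltas:
    - [0,[13,130,10],0]
    - [0,[13,260,10],0]
    - [0,[13,260,10],0]
    - [0,[13,260,10],0]
    - [0,[13,260,10],0]
    - [0,[13,260,10],0]
    - [0,[13,260,-35],0]
    - [0,[13,260,-72],0]
    - [0,[13,260,-72],0]

```text
time: 20.15
eef_pos: [527.0, 378.5, 102.3]
orientation: [-179.8, -0.2, -174.3]
ft_force: [0.0, 0.2, 0.1]
finger_gap: 0.2
finger_force: 0.0
```

```bash
python3 - <<'E'
from see import *
s=manip.get_state();e=s['eef_pos'];print(e.round(1),car(e).round(1),s['orientation'],s['ft_force'],s['finger_gap'])
im,d,W=grab('wrist','w6.png');Q=car(W);i=im.astype(int)
m=(i[...,0]>1.8*i[...,2])&(i[...,0]>100)&(Q[...,2]>80)&(Q[...,1]>150);print('tab',m.sum(),np.percentile(Q[m],[3,50,97],axis=0).round(1).tolist() if m.sum() else 0)
E
```

```text
[527.  378.5 102.3] [ -1.2 282.5 102.3] [-179.80705      -0.2260501  -174.34803285] [0.00448073 0.19603096 0.11489497] 0.19665214290770527
tab 1277 [[-30.3, 229.1, 159.2], [-21.0, 236.7, 163.3], [23.6, 240.5, 166.0]]
```

View pics/w6.png

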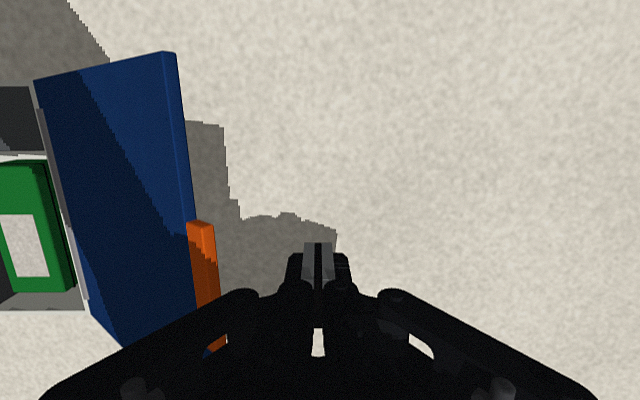

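>>> move_arm:
  deltas:
    - [0,[1.7,-16,5],0]
    - [0,[3.3,-32,5],0]
    - [0,[4.2,-41,10],0]
    - [0,[5.1,-50,15],0]
    - [0,[6.2,-60,24],0]
    - [0,[7.3,-71,33],0]
    - [0,[8.5,-82,41],0]
    - [0,[9.8,-94,48],0]
    - [0,[11,-107,54],0]
    - [0,[12.4,-120,59],0]

```text
time: 21.45
eef_pos: [540.4, 260.2, 164.2]
orientation: [180.0, 0.0, -174.2]
ft_force: [0.9, 1.8, 1.5]
finger_gap: -0.1
finger_force: 1.2
```

```bash
cat > lid.py <<'E'
from see import *
s=manip.get_state();e=s['eef_pos'];print(e.round(1),'car',car(e).round(1),s['ft_force'].round(1))
im,d,W=grab('top');Q=car(W);i=im.astype(int)
m=(i[...,2]>1.5*i[...,0])&(i[...,2]>i[...,1]*1.2)&(i[...,2]>30)&(abs(Q[...,0])<92)&(Q[...,1]>-100)&(Q[...,1]<250)&(Q[...,2]>46)
P=Q[m];P=P[P[:,2]>49];print(len(P))
if len(P)>20:
    t=np.arctan2(P[:,2]-49.5,89-P[:,1]);print('theta',np.median(t),np.percentile(P,[2,98],axis=0).round(1).tolist())
E
python3 lid.py
```

```text
[540.4 260.2 164.2] car [  0.  163.5 164.2] [0.9 1.8 1.5]
3779
theta 1.8740716210571682 [[-88.7, 92.5, 60.6], [87.2, 144.6, 219.0]]
```

>>> move_arm:
  deltas:
    - [0,[1.4,-14,4],0]
    - [0,[2.8,-27,7],0]
    - [0,[4.3,-41,11],0]
    - [0,[5.8,-56,14],0]
    - [0,[7.2,-70,15],0]
    - [0,[8.6,-84,14],0]
    - [0,[10.2,-100,11],0]
    - [0,[11.9,-115,6],0]
    - [0,[14.3,-138,-4],0]
    - [0,[16.4,-159,-17],0]

```text
time: 22.75
eef_pos: [556.9, 101.1, 146.3]
orientation: [-180.0, 0.0, -174.2]
ft_force: [1.2, 1.0, -0.5]
finger_gap: 0.1
finger_force: 0.6
```

```bash
python3 lid.py
```

```text
[556.9 101.1 146.3] car [  0.    3.5 146.3] [ 1.2  1.  -0.5]
363
theta 0.9595327706070638 [[-90.5, -44.9, 163.8], [78.7, 9.7, 503.9]]
```

>>> move_arm:
  deltas:
    - [0,[1,-10,-8],0]
    - [0,[2,-19,-16],0]
    - [0,[3.6,-35,-34],0]
    - [0,[4.9,-48,-55],0]
    - [0,[5.5,-53,-66],0]
    - [0,[6,-58,-78],0]
    - [0,[6.3,-61,-90],0]
    - [0,[6.6,-64,-102],0]
    - [0,[6.8,-65,-114],0]

```text
time: 23.92
eef_pos: [563.5, 37.5, 32.0]
orientation: [180.0, 0.0, -174.2]
ft_force: [0.6, -0.1, 0.4]
finger_gap: 0.2
finger_force: 0.3
```

>>> move_arm:
  deltas:
    - [0,[0,-1,-6],0]
    - [0,[0,-1,-10],0]
    - [0,[0,-1,-13],0]
    - [0,[0,-1,-15],0]
    - [0,[0,-1,-15],0]

```text
time: 24.55
eef_pos: [563.7, 36.7, 21.5]
orientation: [179.8, 0.0, -174.2]
ft_force: [-21.7, -0.5, 46.2]
finger_gap: 0.0
finger_force: 23.3
```

>>> move_arm:
  deltas:
    - [0,[0,0,20],0]
    - [0,[0,0,80],0]
    - [0,[-60,-60,140],0]
    - [0,[-120,-160,200],0]
    - [0,[-150,-220,200],0]
    - [0,[-150,-220,200],0]
    - [0,[-150,-220,200],0]

```text
time: 25.42
eef_pos: [412.3, -185.7, 218.9]
orientation: [179.9, 0.1, -174.3]
ft_force: [0.8, 0.5, -0.1]
finger_gap: -0.2
finger_force: 0.0
```

```bash
python3 - <<'E'
from see import *
im,d,W=grab('top','t9.png');Q=car(W);i=im.astype(int)
m=(i[...,2]>1.5*i[...,0])&(i[...,2]>30)&(abs(Q[...,0])<85)&(abs(Q[...,1])<82)&(Q[...,2]<80)
P=Q[m];co=np.linalg.lstsq(np.c_[P[:,:2],np.ones(len(P))],P[:,2],rcond=None)[0];print(len(P),co)
s=manip.get_state();print(s['time'],s['ft_force'],s['eef_pos'])
E
```

```text
1596 [1.46382151e-03 5.57720844e-04 5.47363415e+01]
25.475 [-1.31855191 -6.79971091  1.0292421 ] [ 410.426987   -190.63341805  220.42084067]
```

View pics/t9.png

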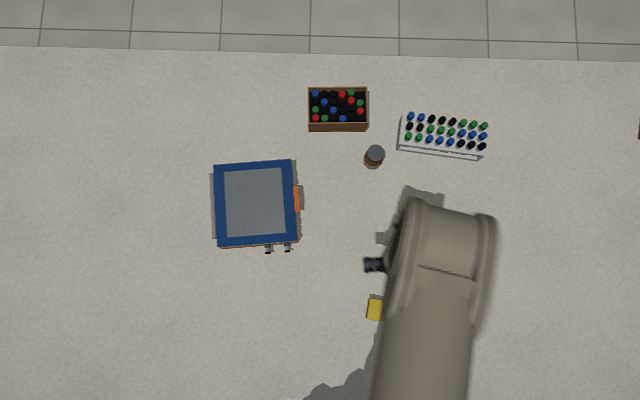

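The lid is shut and level (z 54.7, no slope) at (255,203), with its tab at (297,198). The rack, carton and bottle are where they were, and the arm is clear.

>>> move_arm:
  deltas:
    - [0,[0,0,0],0]
    - [0,[0,0,0],0]
    - [0,[0,0,0],0]

```text
time: 25.85
eef_pos: [413.7, -182.5, 217.4]
orientation: [-180.0, -0.1, -174.1]
ft_force: [-0.1, -0.4, 0.1]
finger_gap: -0.2
finger_force: 0.0
```

```bash
python3 -c "
from bench import manip
print(manip.get_state()['ft_force']);print(manip.job_done())"
```

```text
[-0.09560199 -0.36295766  0.061019  ]
the job is handed in; nothing more can be done
None
```

Job handed in at about 26 s: the long blue case is flat between the sprung plate and the end wall, the short green case is flat in the plain lane, the lid is fully shut, and the rack, carton and bottle stand untouched.

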